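# Mesh the rotor onto the centrifuge's splined drive shaft

## Task

Put the blue rotor onto the splined drive shaft of the bench centrifuge so that the splines mesh and it sits fully home on the shaft's shoulder, level and released. The teeth seldom line up at first; rocking the rotor round under light pressure lets you feel them drop in. Do not disturb the tip rack, the tube rack or the jar.

Things in the scene. Friction and masses are not known exactly. Their poses are not given: they have to be found in the camera images.
- rotor_grip (a point): Centre of the rotor's aluminium grip, half-way up: a hollow square block 44 x 44 mm outside, 38 mm high, on top of the blue disc. Its top is 19 mm above this point; its foot, on the disc's top face, 19 mm below; the rotor's underside 49 mm below. z points up; the grip's flat sides face x and y, and either pair can be gripped.
- rotor: The rotor, about 0.35 kg: blue disc of 108 mm diameter, 30 mm high, with black tube holes, grip on top. Origin: centre of its underside. The splined bore runs up the middle, open at both ends: root radius 17 mm, 6 inward teeth over its lowest 30 mm, 5.5 mm wide, tips at radius 12.5 mm, their centres at 0, 60, 120 .. degrees from the x axis.
- drive_seat (a point): Point on the shaft's axis at the top of the steel shoulder (radius 26 mm) on which the seated rotor's underside rests, 70 mm above the bench; z up. Home: rotor_grip is 49 mm above this point. Unmeshed, the rotor stops on the tooth tops 20 mm higher. Play when meshed: about 3.5 degrees either way and 1 mm sideways.
- shaft_top (a point): Tip of the upright steel drive shaft, 36 mm above drive_seat. Plain nose: radius 6 mm at the tip, 11.5 mm from 6 mm below it. From 16 to 36 mm below the tip stand 6 brass teeth with square tops, 6 mm wide, out to radius 16 mm, evenly spaced, at an unknown angle that this point does NOT show. A brake of about 0.7 N m holds the shaft from turning.
- drive: The centrifuge: fixed white square housing 190 x 190 x 58 mm, without lid. A grey round chamber wall (inner radius about 79 mm, top 82 mm above the bench) stands on it round the shaft. Origin: centre of its underside, below the shaft.
- tips: Bystander: stack of blue pipette-tip trays on a white box, 85 x 125 x 88 mm, origin at the centre of its underside.
- tubes: Bystander: white tube rack with coloured caps, 70 x 120 x 56 mm, origin at the centre of its underside.
- reagent: Bystander: amber jar with blue cap, 72 mm diameter, 130 mm high, origin at the centre of its underside.

How it is judged:
By the outcome, as a careful person would: the job done as asked, in the order asked, and still so for the second after the job is handed in, with the robot touching nothing.
It also fails if it takes over 51 s, if anything falls off the work surface, if the arm or the gripper's body presses on something with over 40 N, if the wrist force passes 120 N, or if a joint passes its speed limit or range.

## Robot

A 6-joint arm with a two-finger parallel gripper is mounted at the origin on the work surface. World frame = base frame: x ahead of the robot, y to its left, z up, the work surface at z = 0. Lengths are in m, angles in rad, forces in N, time in s.
With the tool pointing down it reaches from about 0.425 to 0.95 m from the base axis. Payload 3.5 kg.
Tool frame: the origin (TCP) lies at the very end of the fingers, on their centre line; the grasp point (between the pads) lies 19 mm behind it; y points along the fingers, z is the direction in which the jaws open and shut, and the axes are right-handed (so a half turn about y gives the same grasp; the last joint's range is limited). The gripper opens to 85 mm and grips with 20 to 120 N. Pads are 22 mm wide; open, the fingers measure 114 mm over their backs; the gripper's body (76 mm by 85 mm) begins 54 mm behind the grasp point. The pads swing forward as they close: fully open they stand 13 mm farther back than shut.
Start: joints at [-1.499, 0.286, 1.577, -0, 1.279, -0.15], TCP at [0.149, -0.658, 0.231] pointing down, gripper open.
Joint ranges: [-2.77, 2.77], [-0.9, 2.22], [0.21, 2.48], [-1.53, 4.67], [0.24, 2.81], [-2.84, 2.84]. Speed limits (rad/s): [2.79, 2.79, 3.14, 3.14, 3.14, 3.14].

## Interface

Orientations are given as a unit quaternion [x, y, z, w].
In Python, from plant import ctrl gives the robot as it stands. The module is installed in compiled form; this text tells all that it offers.
- The arm moves only by the tool jog_arm, never from a script. Its argument "deltas" is a list of rows, each a list of 3 entries, a list of its own where there are three numbers: the turn, a rotation vector about the tool's x, y, z in rad, then the shift along the tool's x, y, z in m, then the opening, from 0 (shut) to 1 (fully open). In form: [[[wx, wy, wz], [dx, dy, dz], gripper], ...]. A call has 1 to 10 rows; each row is the pose to reach, as a shift and turn from the pose measured when the call began, along the tool's axes at that moment; what a row does not reach only later rows make up. A row lasts 1/12 s, in which the tool goes at most 41.7 mm and 7.16 degrees, less where a joint would pass 70% of its speed; a pose out of reach is approached as far as the arm can. A call with a gripper value outside its range is refused whole. The fingers move at their own pace and stop on an object; "force" is the grip in N (left out, the last holds). Time passes only in rows, so rows that repeat a pose let the fingers close. It gives the time, the measured TCP pose, the force and the opening at its end, in the units of the state.
- ctrl.get_state(): the state, without advancing time (a new reading comes with each control period).
- ctrl.read_camera(name): name is "side" or "top" or "wrist"; returns a dict with "pixels" (384x512x3 uint8, blue, green, red), "range_z" (384x512 float32, m along the optical axis (not along the pixel's ray), 0 where there is no reading), "fx", "fy", "cx", "cy" (pixels), "T" (4x4, takes a point from camera to world coordinates); the wrist camera has in their place "mount" (4x4, takes a point from camera to tool coordinates, whose origin is the TCP and whose axes are the tool frame's). Camera axes: x right, y up, looking along -z (the intrinsics and any distortion apply to the point x, -y, -z); pixel columns grow to the right and rows downward; lengths in m; the calibration is good to about 2 mm. The wrist camera is an equidistant fisheye: a pixel r from the principal point sees the ray r / f radians off the axis. A picture is of the moment at which its call begins: read the wrist's pose just before it.
- ctrl.sign_off(): hands the job in, once; it reports no verdict.
The state is a dict: "time": time; "qpos": joint angles; "dq": joint speeds; "joint_efforts": joint torques, N m; "eef_pos": TCP position; "tcp_rot": TCP orientation; "contact_force": force on the tool from outside, world axes, zero at the start; "wrist_torque": the same for the moment, N m; "opening": opening from 0.0 (shut) to 1.0 (fully open).
Only numpy, scipy, OpenCV 4.12 (cv2) and the standard library are available. Lean on these libraries where they do the work, as an engineer would, in place of code of your own. Each camera call takes 0.05 s, during which the arm holds its last target.

## Working session

There is one attempt and no reset: what is moved stays moved. The work goes in short steps, Python scripts to look and compute and a tool call to move; the robot and the scene stay as the last step left them, time stands still between calls to the robot, and variables do not carry over. Pictures are saved under pics/ and viewed, and the job is handed in when it is done.

Besides the shell and the picture viewer there is one more tool, called after "Call:" as name(argument=value, ...), one argument or row to a line, values as JSON. jog_arm: Moves the arm, as the interface text tells. Its arguments: {"type":"object","properties":{"deltas":{"type":"array","items":{"type":"array"}},"force":{"type":"number"}},"required":["deltas"]}

```bash
mkdir -p pics; cat > h.py <<'E'
import numpy as np,cv2,pickle
from scipy.spatial.transform import Rotation as R
from plant import ctrl
def snap(name,fn):
    s=ctrl.get_state(); c=ctrl.read_camera(name); cv2.imwrite('pics/'+fn+'.png',c['pixels'])
    c['state']=s; pickle.dump(c,open(fn+'.pkl','wb')); return c
def world(c,u,v):
    z=c['range_z'][int(v),int(u)]
    x=(u-c['cx'])/c['fx']*z; y=(v-c['cy'])/c['fy']*z
    return (c['T']@np.array([x,-y,-z,1]))[:3]
def cloud(c):
    v,u=np.mgrid[0:384,0:512]; z=c['range_z']
    p=np.stack([(u-c['cx'])/c['fx']*z,-(v-c['cy'])/c['fy']*z,-z,np.ones_like(z)],-1)
    return (p@c['T'].T)[...,:3]
E
python3 - <<'E'
from h import *
s=ctrl.get_state(); print(s)
for n in ['top','side','wrist']:
    c=snap(n,n+'0'); print(n,{k:(v.tolist() if hasattr(v,'tolist') else v) for k,v in c.items() if k in('fx','fy','cx','cy','T','mount')})
    print(c.keys())
E
```

```text
{'time': 0.0, 'qpos': array([-1.49901719e+00,  2.87188107e-01,  1.57816843e+00,  4.26666971e-05,
        1.27860784e+00, -1.49966749e-01]), 'dq': array([-5.47632772e-04,  4.55935970e-04, -1.48056184e-04, -1.14459325e-03,
       -5.08661308e-04,  4.56441232e-05]), 'joint_efforts': array([-1.78183545e-03, -4.05984700e+01, -2.92629862e+01, -2.15414011e-04,
        5.82263965e-03,  6.23262167e-06]), 'eef_pos': array([ 0.14846822, -0.65779929,  0.22993686]), 'tcp_rot': array([-0.07818689,  0.70360238, -0.70192773,  0.0782813 ]), 'contact_force': array([-1.14777333, -0.46528884, -0.08964744]), 'wrist_torque': array([-0.02603709,  0.04380027, -0.01968885]), 'opening': 0.9999569873017634}
top {'fx': 352.6997480277753, 'fy': 352.6997480277753, 'cx': 249.4723521071949, 'cy': 195.09948725662954, 'T': [[0.1118411101684439, 0.9712674050354784, -0.21007425828010876, 0.47186995219411215], [-0.9937208592561299, 0.10999957793669111, -0.020468188317696798, -0.004611668104773295], [0.0032279955930685266, 0.2110443573502918, 0.977471155213827, 0.8162564687887045], [0.0, 0.0, 0.0, 1.0]]}
dict_keys(['pixe
[... 303 characters left out ...]
8764732967337, -0.7263265255340223], [-0.02264694725002843, 0.7171721664737295, 0.6965279602540245, 0.7882296235940021], [0.0, 0.0, 0.0, 1.0]]}
dict_keys(['pixels', 'range_z', 'fx', 'fy', 'cx', 'cy', 'T', 'state'])
wrist {'fx': 297.3186396354542, 'fy': 297.3186396354542, 'cx': 256.4653039840507, 'cy': 194.08798796256164, 'mount': [[0.00011594423510973629, -0.9610427684424687, -0.2763996812251552, -0.07030366076646376], [0.000552196953434179, 0.2763997024727357, -0.9610426106846177, -0.14235434548321013], [0.9999998408177155, -4.119971149887499e-05, 0.0005627318409416899, 3.8522869789447967e-05], [0.0, 0.0, 0.0, 1.0]]}
dict_keys(['pixels', 'range_z', 'fx', 'fy', 'cx', 'cy', 'mount', 'state'])
```

```bash
python3 -c "
import cv2,numpy as np
" ; ls pics
```

```text
side0.png
top0.png
wrist0.png
```

View pics/top0.png

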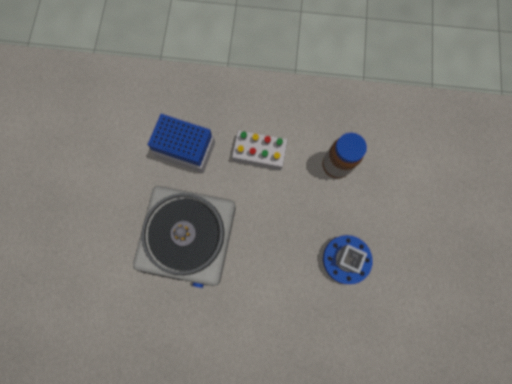

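View pics/side0.png

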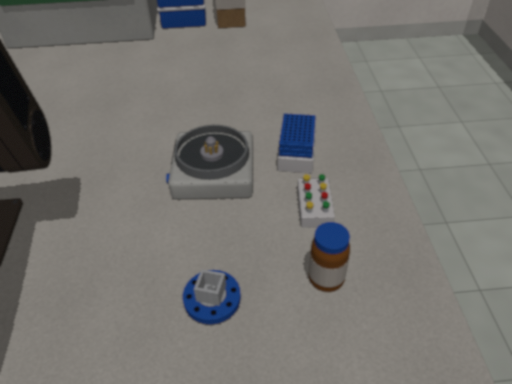

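View pics/wrist0.png

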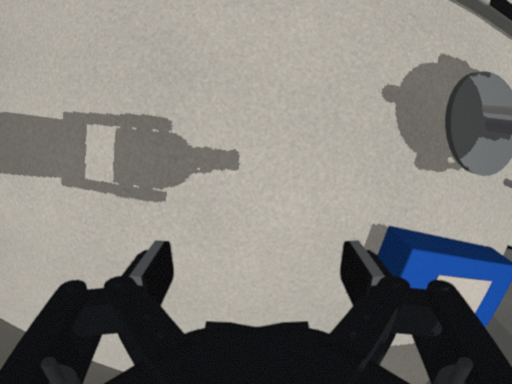

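The top picture shows the drive at about (183,233), the rotor grip at (353,259), tips at (182,141), tubes at (259,149) and the jar at (346,152). Next I'll measure the poses with depth and enlarged crops.

```bash
python3 - <<'E'
from h import *
t=pickle.load(open('top0.pkl','rb')); s=pickle.load(open('side0.pkl','rb'))
for n,c,boxes in(('top',t,[(310,225,390,295),(125,180,245,290)]),('side',s,[(170,255,255,335),(155,115,265,205)])):
    P=cloud(c); ims=[]
    for (a,b,d,e) in boxes:
        ims.append(cv2.resize(c['pixels'][b:e,a:d],(400,400),interpolation=cv2.INTER_CUBIC))
    cv2.imwrite(f'pics/{n}_crop.png',np.hstack(ims))
    # rotor: points near
    a,b,d,e=boxes[0]; Q=P[b:e,a:d].reshape(-1,3); C=c['pixels'][b:e,a:d].reshape(-1,3).astype(int)
    print(n,'bench z',np.median(Q[(Q[:,2]<.012)],0))
    print(np.histogram(Q[:,2],bins=np.arange(-.01,.09,.005)))
    m=(Q[:,2]>.06)&(Q[:,2]<.076); r=cv2.minAreaRect((Q[m,:2]*1000).astype(np.float32)); print('grip top',r,Q[m].mean(0),m.sum())
    m=(Q[:,2]>.024)&(Q[:,2]<.036); print('disc',cv2.minEnclosingCircle((Q[m,:2]*1000).astype(np.float32)),m.sum())
    m=(Q[:,2]>.024); print('disc',cv2.minEnclosingCircle((Q[m,:2]*1000).astype(np.float32)),m.sum())
    a,b,d,e=boxes[1]; Q=P[b:e,a:d].reshape(-1,3)
    print(np.histogram(Q[:,2],bins=np.arange(-.01,.13,.005)))
    m=(Q[:,2]>.074)&(Q[:,2]<.088);
    m2=m.copy(); ctr=np.median(Q[m,:2],0)
    from scipy.optimize import least_squares
    q=Q[m]; g=least_squares(lambda p:np.abs(np.hypot(q[:,0]-p[0],q[:,1]-p[1])-p[2]),[*q[:,:2].mean(0),.08],loss='soft_l1',f_scale=.003); print('wall',g.x,m.sum())
    print('wall circ',cv2.minEnclosingCircle((q[np.hypot(*(q[:,:2]-g.x[:2]).T)<.09][:,:2]*1000).astype(np.float32)))
    m=(Q[:,2]>.05)&(Q[:,2]<.065)&(np.hypot(Q[:,0]-g.x[0],Q[:,1]-g.x[1])>.088); print('housing',cv2.minAreaRect((Q[m,:2]*1000).astype(np.float32)))
    m=(Q[:,2]>.088)&(np.hypot(Q[:,0]-g.x[0],Q[:,1]-g.x[1])<.03); print('shaft',Q[m].mean(0),Q[m,2].max(),m.sum()); print(np.round(Q[m],4)[:40])
E
```

```text
top bench z [ 5.25058632e-01 -2.37908719e-01 -2.88039708e-04]
(array([   1, 2154, 1544,   12,   15,   22,   40,  824,  580,   30,   27,
         35,   30,   28,   39,  194,    5,    0,    0]), array([-0.01 , -0.005,  0.   ,  0.005,  0.01 ,  0.015,  0.02 ,  0.025,
        0.03 ,  0.035,  0.04 ,  0.045,  0.05 ,  0.055,  0.06 ,  0.065,
        0.07 ,  0.075,  0.08 ,  0.085]))
grip top ((521.9244384765625, -219.39556884765625), (44.60457229614258, 44.565330505371094), 71.28131866455078) [ 0.52155294 -0.21906391  0.06672036] 238
disc ((521.647216796875, -219.4112548828125), 54.0401611328125) 1417
disc ((500.27392578125, -138.8018035888672), 137.16343688964844) 1818
(array([   3, 3468, 1957,    0,    8,   11,   12,   14,   19,   38,   71,
        195,  565, 4837,  551,  271,  176,  199,  591,   31,   19,   17,
         58,   25,    0,    0,    0,    0]), array([-0.01 , -0.005,  0.   ,  0.005,  0.01 ,  0.015,  0.02 ,  0.025,
        0.03 ,  0.035,  0.04 ,  0.045,  0.05 ,  0.055,  0.06 ,  0.065,
        0.07 ,  0.075,  0.08 ,  0.085,  0.09 ,  0.095,  0.1  ,  0.105,
        0.11 ,  0.115,  0.
[... 2935 characters left out ...]
81]
 [0.5427 0.1442 0.1048]
 [0.5267 0.1433 0.1041]
 [0.5292 0.1386 0.1076]
 [0.5314 0.1389 0.1072]
 [0.5336 0.1402 0.106 ]
 [0.5358 0.1399 0.1059]
 [0.5381 0.1401 0.1056]
 [0.5404 0.1379 0.1071]
 [0.5426 0.1394 0.1057]
 [0.5447 0.1449 0.1011]
 [0.5241 0.143  0.1017]
 [0.5265 0.1409 0.1032]
 [0.5289 0.1384 0.1049]
 [0.5313 0.1365 0.1062]
 [0.5335 0.1367 0.1059]
 [0.5358 0.136  0.1062]
 [0.538  0.1366 0.1055]
 [0.5402 0.1363 0.1055]
 [0.5423 0.1399 0.1024]
 [0.5446 0.1408 0.1015]
 [0.5243 0.1355 0.1047]
 [0.5265 0.1373 0.1032]
 [0.5289 0.1344 0.1053]
 [0.531  0.1363 0.1035]
 [0.5333 0.1345 0.1047]
 [0.5356 0.1334 0.1054]
 [0.5378 0.1349 0.104 ]
 [0.54   0.1355 0.1033]
 [0.5421 0.14   0.0995]]
```

View pics/top_crop.png

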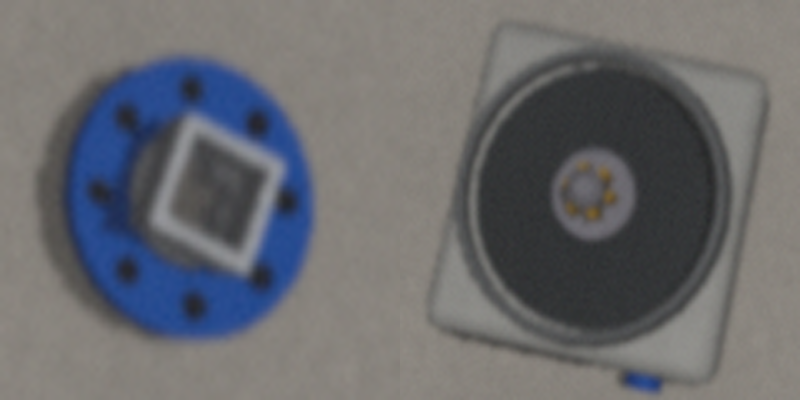

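View pics/side_crop.png

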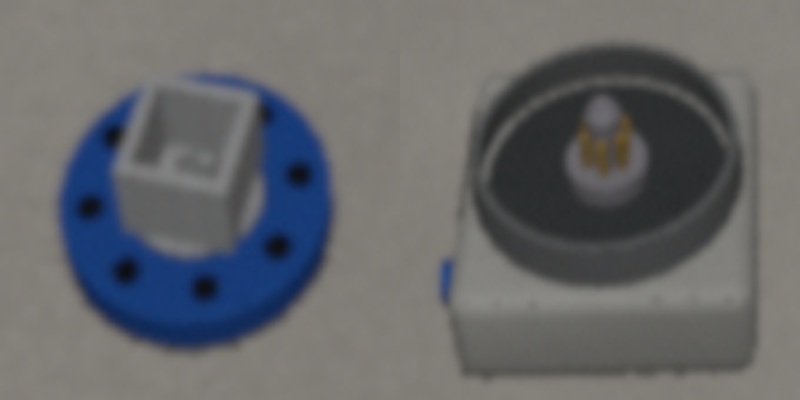

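```bash
cat >> h.py <<'E'
def delta(pos,yawz):
    """tool down, tool z (jaw dir) at world yaw; print delta from now"""
    s=ctrl.get_state(); R0=R.from_quat(s['tcp_rot'])
    y=np.array([0,0,-1.]); z=np.array([np.cos(yawz),np.sin(yawz),0]); x=np.cross(y,z)
    R1=R.from_matrix(np.stack([x,y,z],1))
    w=(R0.inv()*R1).as_rotvec(); d=R0.inv().apply(np.array(pos)-s['eef_pos'])
    print('w',np.round(w,4),'d',np.round(d,4)); return w,d
def yawnow():
    M=R.from_quat(ctrl.get_state()['tcp_rot']).as_matrix(); return np.degrees(np.arctan2(M[1,2],M[0,2])),M
E
python3 - <<'E'
from h import *
print(yawnow())
t=pickle.load(open('top0.pkl','rb')); P=cloud(t)
for u,v in [(182,141),(259,149),(350,148)]: print(world(t,u,v))
def onplane(c,u,v,z):
    T=c['T']; r=np.stack([(u-c['cx'])/c['fx'],-(v-c['cy'])/c['fy'],-np.ones_like(u)],-1)@T[:3,:3].T
    k=(z-T[2,3])/r[...,2]; return T[:3,3]+r*k[...,None]
for n in('top0','side0'):
    c=pickle.load(open(n+'.pkl','rb')); 
    im=c['pixels'].astype(int); v,u=np.mgrid[0:384,0:512].astype(float)
    W=onplane(c,u,v,.090); sat=np.clip(im[...,2]-im[...,0]-15,0,None)
    ctr=np.array([.5342,.1415]) if n=='top0' else np.array([.5342,.1405])
    d=W[...,:2]-ctr; rr=np.hypot(d[...,0],d[...,1]); a=np.arctan2(d[...,1],d[...,0])
    m=(rr<.022)
    F=(sat*m*np.exp(6j*a)).sum(); print(n,'phase6 deg',np.degrees(np.angle(F))/6,abs(F)/(sat*m).sum(), 'cent',(W[m]*sat[m][:,None]).sum(0)/sat[m].sum())
for ang in (-18.5,71.5): delta([.5217,-.2196,.20],np.radians(ang))
E
```

```text
(np.float64(-77.29250485345196), array([[-9.75505854e-01, -1.24101218e-04,  2.19973438e-01],
       [-2.19973279e-01,  1.87577161e-03, -9.75504094e-01],
       [-2.91558684e-04, -9.99998233e-01, -1.85712514e-03]]))
[0.73210122 0.17067649 0.08739789]
[0.75237927 0.00198916 0.03274867]
[ 0.74122929 -0.18440662  0.12891964]
top0 phase6 deg 22.063478564172296 0.6293294861746667 cent [0.53270022 0.13697825 0.09      ]
side0 phase6 deg 14.369032374624512 0.1610637381237095 cent [0.5352209 0.1321418 0.09     ]
w [ 0.0015 -1.0261 -0.0012] d [-0.4605  0.031  -0.3454]
w [ 3.0000e-04 -2.5969e+00 -2.5000e-03] d [-0.4605  0.031  -0.3454]
```

```bash
python3 - <<'E'
from h import *
delta([.499,-.286,.20],np.radians(-18.5))
E
```

```text
w [ 0.0015 -1.0261 -0.0012] d [-0.4238  0.0309 -0.2857]
```

Call:
jog_arm(
  deltas=[
    [[0.0015,-1.026,-0.001],[-0.424,0.031,-0.286],1],
    [[0.0015,-1.026,-0.001],[-0.424,0.031,-0.286],1],
    [[0.0015,-1.026,-0.001],[-0.424,0.031,-0.286],1],
    [[0.0015,-1.026,-0.001],[-0.424,0.031,-0.286],1],
    [[0.0015,-1.026,-0.001],[-0.424,0.031,-0.286],1],
    [[0.0015,-1.026,-0.001],[-0.424,0.031,-0.286],1],
    [[0.0015,-1.026,-0.001],[-0.424,0.031,-0.286],1],
    [[0.0015,-1.026,-0.001],[-0.424,0.031,-0.286],1],
    [[0.0015,-1.026,-0.001],[-0.424,0.031,-0.286],1],
    [[0.0015,-1.026,-0.001],[-0.424,0.031,-0.286],1],
  ],
)

```text
time: 0.98
eef_pos: [0.4344, -0.3536, 0.2055]
tcp_rot: [-0.413, 0.574, -0.574, 0.413]
contact_force: [0.5, -0.4, 0.5]
opening: 0.999
```

```bash
python3 - <<'E'
from h import *
print(yawnow()); print(ctrl.get_state()['qpos'])
delta([.499,-.286,.20],np.radians(-18.5))
E
```

```text
(np.float64(-18.456457650853906), array([[-3.16583873e-01,  6.71377537e-05,  9.48564519e-01],
       [-9.48564482e-01,  2.67748919e-04, -3.16583879e-01],
       [-2.75231855e-04, -9.99999962e-01, -2.10805010e-05]]))
[-8.64549163e-01  5.72383856e-02  1.88650837e+00  2.41425517e-04
  1.19800604e+00 -5.42511154e-01]
w [ 0.      0.0008 -0.0003] d [-0.0846  0.0055  0.0399]
```

Call:
jog_arm(
  deltas=[
    [[0,0,0],[-0.085,0.0055,0.04],1],
    [[0,0,0],[-0.085,0.0055,0.04],1],
    [[0,0,0],[-0.085,0.0055,0.04],1],
    [[0,0,0],[-0.085,0.0055,0.04],1],
  ],
)

```text
time: 1.32
eef_pos: [0.5006, -0.2828, 0.1993]
tcp_rot: [-0.415, 0.573, -0.572, 0.415]
contact_force: [-0.2, 0.5, -0.5]
opening: 0.999
```

```bash
cat >> h.py <<'E'
def fray(c,u,v):
    a=(u-c['cx'])/c['fx']; b=(v-c['cy'])/c['fy']; th=np.hypot(a,b); k=np.where(th>1e-9,np.sin(th)/np.maximum(th,1e-9),1)
    d=np.stack([a*k,-b*k,-np.cos(th)],-1)
    s=c['state']; M=np.eye(4); M[:3,:3]=R.from_quat(s['tcp_rot']).as_matrix(); M[:3,3]=s['eef_pos']
    T=M@c['mount']; return T[:3,3], d@T[:3,:3].T, d
def wplane(c,u,v,z):
    o,d,_=fray(c,np.asarray(u,float),np.asarray(v,float)); k=(z-o[2])/d[...,2]; return o+d*k[...,None]
def wcloud(c):
    v,u=np.mgrid[0:384,0:512].astype(float); o,d,dc=fray(c,u,v); return o+d*(c['range_z']/-dc[...,2])[...,None]
def rectify(c,ctr,z,half,n=400):
    """world-aligned ortho view on plane z: right=+x, up=+y"""
    s=c['state']; M=np.eye(4); M[:3,:3]=R.from_quat(s['tcp_rot']).as_matrix(); M[:3,3]=s['eef_pos']
    T=np.linalg.inv(M@c['mount']); g=np.linspace(-half,half,n); X,Y=np.meshgrid(ctr[0]+g,ctr[1]-g)
    p=np.stack([X,Y,np.full_like(X,z),np.ones_like(X)],-1)@T.T
    a,b,d=p[...,0],-p[...,1],-p[...,2]; r=np.hypot(a,b); th=np.arctan2(r,d); k=th/np.maximum(r,1e-9)
    return cv2.remap(c['pixels'],(c['cx']+c['fx']*k*a).astype(np.float32),(c['cy']+c['fy']*k*b).astype(np.float32),cv2.INTER_CUBIC)
E
python3 - <<'E'
from h import *
c=snap('wrist','wrist1'); print(c['state']['eef_pos'],c['state']['qpos'],c['state']['dq'].max())
P=wcloud(c).reshape(-1,3); near=np.hypot(P[:,0]-.5217,P[:,1]+.2196)<.08
Q=P[near]; print(np.histogram(Q[:,2],bins=np.arange(-.01,.09,.005))[0])
m=(Q[:,2]>.063)&(Q[:,2]<.073); print('griptop',cv2.minAreaRect((Q[m,:2]*1000).astype(np.float32)),Q[m,2].mean())
m=(Q[:,2]>.026)&(Q[:,2]<.034); print('disc',cv2.minEnclosingCircle((Q[m,:2]*1000).astype(np.float32)))
cc=(.5217,-.2196)
cv2.imwrite('pics/w1rect.png',np.hstack([rectify(c,cc,.068,.035),rectify(c,cc,.03,.035)]))
E
```

```text
[ 0.50064544 -0.28284422  0.19932971] [-6.90949749e-01  9.69425557e-02  1.85596943e+00  7.54489880e-04
  1.19004871e+00 -3.74012420e-01] 0.002148980607076875
[   0 4491 2835   17   35   64   25 3685 2501   47   34   33   53   53
   22  890    1    0    0]
griptop ((523.0076904296875, -219.08367919921875), (42.877357482910156, 44.33916473388672), 71.83856964111328) 0.06763196415099527
disc ((523.0572509765625, -219.03054809570312), 54.07411193847656)
```

View pics/wrist1.png

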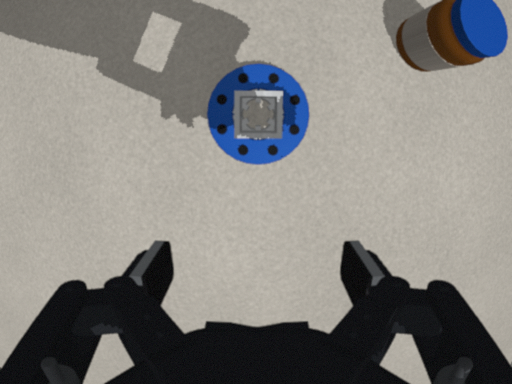

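View pics/w1rect.png

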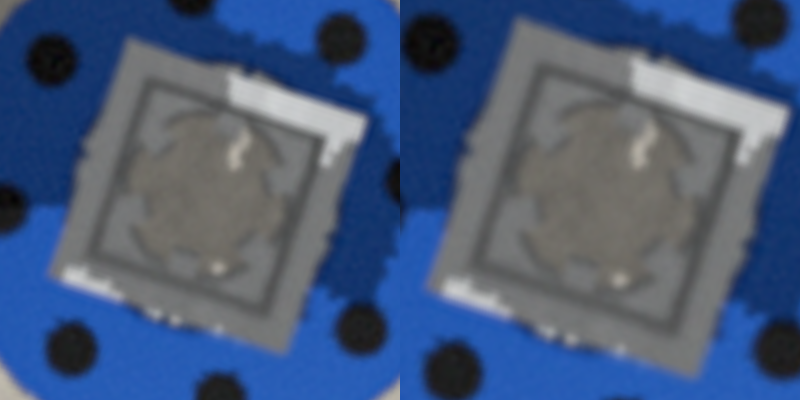

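The wrist picture shows the rotor at (258,113) with the grip seen nearly square-on. The bore and its teeth are visible inside, so I'll enlarge that part.

```bash
python3 - <<'E'
from h import *
c=pickle.load(open('wrist1.pkl','rb'))
im=rectify(c,(.5228,-.2192),.03,.022,600)
im=cv2.convertScaleAbs(im,alpha=2,beta=-80)
cv2.line(im,(300,300),(int(300+250*np.cos(np.radians(18.3))),int(300+250*np.sin(np.radians(18.3)))),(0,0,255),1)
cv2.imwrite('pics/w1bore.png',im)
E
```

```text
(no output)
```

View pics/w1bore.png

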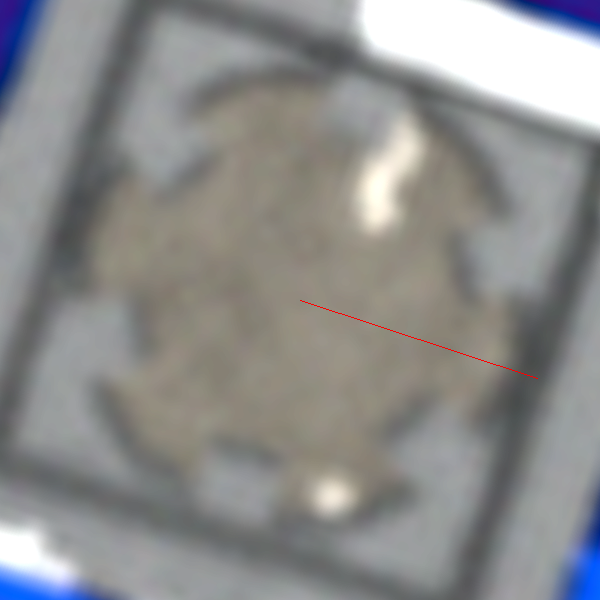

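```bash
python3 - <<'E'
from h import *
delta([.5226,-.2192,.10],np.radians(-18.2));delta([.5226,-.2192,.033],np.radians(-18.2))
E
```

```text
w [ 0.0012 -0.0012 -0.0001] d [-0.0692  0.0995  0.0015]
w [ 0.0012 -0.0012 -0.0001] d [-0.0692  0.1665  0.0016]
```

Call:
jog_arm(
  deltas=[
    [[0.001,-0.001,0],[-0.035,0.03,0.001],1],
    [[0.001,-0.001,0],[-0.069,0.05,0.0015],1],
    [[0.001,-0.001,0],[-0.069,0.08,0.0015],1],
    [[0.001,-0.001,0],[-0.069,0.1,0.0015],1],
    [[0.001,-0.001,0],[-0.069,0.1,0.0015],1],
    [[0.001,-0.001,0],[-0.069,0.1,0.0015],1],
    [[0.001,-0.001,0],[-0.069,0.1,0.0015],1],
  ],
)

```text
time: 1.95
eef_pos: [0.523, -0.2213, 0.1012]
tcp_rot: [0.414, -0.572, 0.574, -0.414]
contact_force: [0.8, -0.1, -0.4]
opening: 1.007
```

```bash
python3 - <<'E'
from h import *
print(yawnow()[0]);delta([.5226,-.2192,.033],np.radians(-18.2))
c=snap('wrist','wrist2')
E
```

```text
-18.317013954734897
w [-0.0023 -0.002   0.0008] d [-0.0019  0.0681 -0.0012]
```

View pics/wrist2.png

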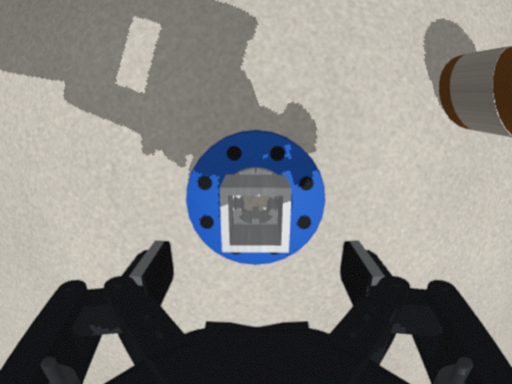

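The grip at (256,212) sits centred between the fingers and square to them, so I'll go down.

Call:
jog_arm(
  deltas=[
    [[-0.002,-0.002,0.001],[-0.002,0.03,-0.001],1],
    [[-0.002,-0.002,0.001],[-0.002,0.05,-0.001],1],
    [[-0.002,-0.002,0.001],[-0.002,0.062,-0.001],1],
    [[-0.002,-0.002,0.001],[-0.002,0.068,-0.001],1],
    [[-0.002,-0.002,0.001],[-0.002,0.068,-0.001],1],
    [[-0.002,-0.002,0.001],[-0.002,0.068,-0.001],1],
  ],
)

```text
time: 2.5
eef_pos: [0.524, -0.22, 0.0348]
tcp_rot: [0.414, -0.572, 0.574, -0.415]
contact_force: [0.7, -0.2, 0.1]
opening: 1.003
```

```bash
python3 - <<'E'
from h import *
print(ctrl.get_state()['eef_pos'],yawnow()[0])
E
```

```text
[ 0.52402774 -0.22001135  0.03484308] -18.212742583110444
```

Call:
jog_arm(
  deltas=[
    [[0,0,0],[0,0,0],0],
    [[0,0,0],[0,0,0],0],
    [[0,0,0],[0,0,0],0],
    [[0,0,0],[0,0,0],0],
    [[0,0,0],[0,0,0],0],
    [[0,0,0],[0,0,0],0],
    [[0,0,0],[0,0,0],0],
    [[0,0,0],[0,0,0],0],
  ],
  force=60,
)

```text
time: 3.17
eef_pos: [0.5244, -0.2204, 0.036]
tcp_rot: [0.414, -0.571, 0.574, -0.415]
contact_force: [-1.7, 0.5, 6.7]
opening: 0.501
```

Call:
jog_arm(
  deltas=[
    [[0,0,0],[0,-0.02,0],0],
    [[0,0,0],[0,-0.05,0],0],
    [[0,0,0],[0,-0.08,0],0],
    [[0,0,0],[0,-0.12,0],0],
    [[0,0,0],[0,-0.15,0],0],
    [[0,0,0],[0,-0.15,0],0],
    [[0,0,0],[0,-0.15,0],0],
  ],
)

```text
time: 3.75
eef_pos: [0.5245, -0.2203, 0.1868]
tcp_rot: [0.414, -0.57, 0.575, -0.416]
contact_force: [-0.8, 0.1, -5.6]
opening: 0.509
```

```bash
python3 - <<'E'
from h import *
s=ctrl.get_state();print(s['eef_pos'],yawnow()[0],s['contact_force'],s['wrist_torque'],s['opening'],s['qpos'])
snap('wrist','wrist3')
E
```

```text
[ 0.52447204 -0.22026098  0.18682938] -18.190254108927284 [-0.8333168   0.06106477 -5.64453893] [ 0.04636689 -0.01317393 -0.02055137] 0.5087442371155246 [-5.75990407e-01  9.13634591e-02  1.88601561e+00  1.72225325e-04
  1.15731675e+00 -2.58573835e-01]
```

View pics/wrist3.png

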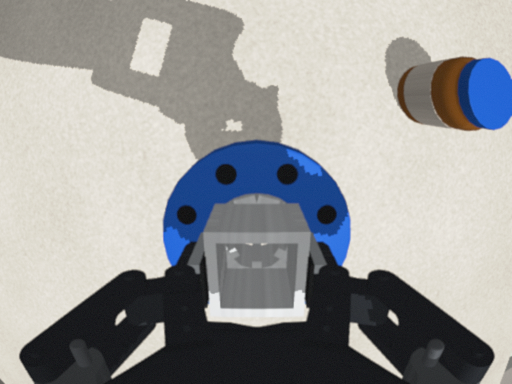

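```bash
cat > inhand.py <<'E'
from h import *
from scipy.optimize import least_squares
import sys
def inhand(c):
    P=wcloud(c); s=c['state']; Rm=R.from_quat(s['tcp_rot'])
    px=c['pixels'].astype(int); blue=(px[...,0]>px[...,2]+60)&(c['range_z']>0)
    q=Rm.inv().apply(P.reshape(-1,3)-s['eef_pos']).reshape(P.shape)
    m=blue&(np.abs(q[...,1])<.02)&(np.hypot(q[...,0],q[...,2])<.07); D=q[m]
    A=np.c_[D[:,0],D[:,2],np.ones(len(D))]; co=np.linalg.lstsq(A,D[:,1],rcond=None)[0]
    r=D[:,1]-A@co; k=abs(r)<.002; co=np.linalg.lstsq(A[k],D[k,1],rcond=None)[0]
    print('disc top plane tool: y=%.4f tiltx %.2f tiltz %.2f deg'%(co[2],*np.degrees(co[:2])), k.sum(), 'res',r[k].std())
    # outline circle radius 54: hull of visible
    D=D[k]; h=cv2.convexHull((D[:,[0,2]]*1000).astype(np.float32))[:,0]/1000
    g=least_squares(lambda p:np.hypot(h[:,0]-p[0],h[:,1]-p[1])-.054,[0,0],loss='soft_l1',f_scale=.0005)
    print('disc centre tool x,z',np.round(g.x,4))
    # grip top
    m=(~blue)&(q[...,1]<-.025)&(q[...,1]>-.045)&(abs(q[...,0])<.03)&(abs(q[...,2])<.021)
    G=q[m]; return g.x,co
if __name__=='__main__':
    inhand(pickle.load(open(sys.argv[1],'rb')))
E
python3 inhand.py wrist3.pkl; python3 -c "
from h import *
import numpy as np
for p in([.534,.141,.19],):
  for a in (-18,0,20): delta(p,np.radians(a))"
```

```text
disc top plane tool: y=0.0063 tiltx -0.05 tiltz 0.17 deg 10087 res 0.0006511140275819258
disc centre tool x,z [-0.0003  0.0003]
w [-0.0012 -0.0034  0.0002] d [-0.3458 -0.0061 -0.102 ]
w [-0.0012 -0.3175  0.0004] d [-0.3458 -0.0061 -0.102 ]
w [-1.100e-03 -6.666e-01  6.000e-04] d [-0.3458 -0.0061 -0.102 ]
```

```bash
python3 -c "
from h import *
delta([.523,.072,.18],np.radians(-9))"
```

```text
w [-0.0012 -0.1604  0.0003] d [-0.2768  0.0039 -0.091 ]
```

Call:
jog_arm(
  deltas=[
    [[-0.001,-0.03,0],[-0.03,0.004,-0.01],0],
    [[-0.001,-0.06,0],[-0.06,0.004,-0.02],0],
    [[-0.001,-0.1,0],[-0.1,0.004,-0.033],0],
    [[-0.001,-0.13,0],[-0.14,0.004,-0.046],0],
    [[-0.001,-0.16,0],[-0.18,0.004,-0.059],0],
    [[-0.001,-0.16,0],[-0.22,0.004,-0.072],0],
    [[-0.001,-0.16,0],[-0.25,0.004,-0.082],0],
    [[-0.001,-0.16,0],[-0.27,0.004,-0.089],0],
    [[-0.001,-0.16,0],[-0.277,0.004,-0.091],0],
    [[-0.001,-0.16,0],[-0.277,0.004,-0.091],0],
  ],
)

```text
time: 4.63
eef_pos: [0.5207, 0.0739, 0.1762]
tcp_rot: [-0.462, 0.539, -0.536, 0.458]
contact_force: [0.5, -0.7, -4.5]
opening: 0.505
```

```bash
python3 - <<'E'
from h import *
c=snap('wrist','wrist4'); s=c['state']; print(s['eef_pos'],yawnow()[0],s['contact_force'],s['opening'],s['qpos'],abs(s['dq']).max())
cc=(.5342,.1412)
im=np.hstack([rectify(c,cc,.106,.024),rectify(c,cc,.09,.024)]); cv2.imwrite('pics/w4rect.png',im)
P=wcloud(c).reshape(-1,3); d=np.hypot(P[:,0]-cc[0],P[:,1]-cc[1])
m=(d<.1)&(P[:,2]>.077)&(P[:,2]<.088)&(d>.06); q=P[m]
from scipy.optimize import least_squares
g=least_squares(lambda p:np.hypot(q[:,0]-p[0],q[:,1]-p[1])-p[2],[*cc,.08],loss='soft_l1',f_scale=.002); print('wall',g.x,m.sum())
m=(d<.03)&(P[:,2]>.103); print('tip',P[m].mean(0),P[m,2].max(),m.sum())
m=(d<.035)&(P[:,2]>.066)&(P[:,2]<.074); print('shoulder',cv2.minEnclosingCircle((P[m,:2]*1000).astype(np.float32)),P[m,2].mean(),m.sum())
E
python3 inhand.py wrist4.pkl
```

```text
[0.52073775 0.07392188 0.1761889 ] -8.923421877991904 [ 0.45238969 -0.68848939 -4.53105707] 0.5045860231600072 [-5.19300840e-02  1.40398874e-02  1.98751759e+00 -2.11154218e-04
  1.14653360e+00  1.02687761e-01] 0.051305625545435246
wall [0.53586194 0.14279522 0.08108838] 3260
tip [0.5313828  0.12920241 0.20030101] 0.31848002608230364 3465
shoulder ((535.9426879882812, 142.91522216796875), 26.23733139038086) 0.0697697092649692 1980
disc top plane tool: y=0.0063 tiltx -0.03 tiltz 0.14 deg 10148 res 0.0006833028065413369
disc centre tool x,z [-0.0002  0.    ]
```

View pics/wrist4.png

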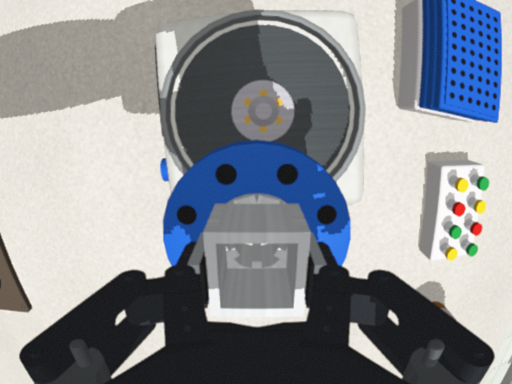

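View pics/w4rect.png

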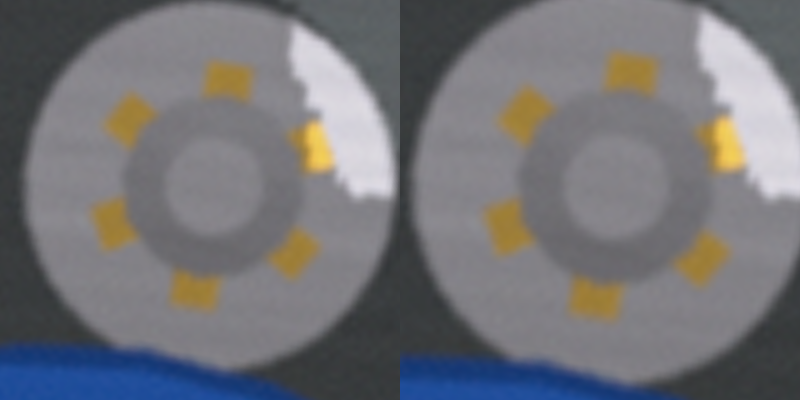

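Shaft centre is about (0.536, 0.143), and the tooth phase is 20.7°. The rotor's phase is jaw + 30°, so the jaw should be at −9.3°, which is about where it is now. Next I move over the shaft.

```bash
python3 -c "
from h import *
delta([.5357,.1427,.165],np.radians(-9.3))"
```

```text
w [0.0051 0.0066 0.0016] d [-0.0716  0.0117  0.0034]
```

Call:
jog_arm(
  deltas=[
    [[0.005,0.007,0.001],[-0.02,0.0,0.001],0],
    [[0.005,0.007,0.001],[-0.04,0.004,0.002],0],
    [[0.005,0.007,0.001],[-0.06,0.008,0.003],0],
    [[0.005,0.007,0.001],[-0.0715,0.0115,0.0035],0],
    [[0.005,0.007,0.001],[-0.0715,0.0115,0.0035],0],
    [[0.005,0.007,0.001],[-0.0715,0.0115,0.0035],0],
    [[0.005,0.007,0.001],[-0.0715,0.0115,0.0035],0],
  ],
)

```text
time: 5.27
eef_pos: [0.5357, 0.1413, 0.1647]
tcp_rot: [0.458, -0.539, 0.539, -0.457]
contact_force: [-0.3, 0.1, -5.8]
opening: 0.508
```

```bash
python3 -c "
from h import *
s=ctrl.get_state();print(s['eef_pos'],yawnow()[0],s['contact_force'],s['wrist_torque'])
delta([.5357,.1427,.138],np.radians(-9.3))
c=snap('wrist','wrist5'); snap('side','side5')
cv2.imwrite('pics/side5c.png',cv2.resize(c['pixels'][150:384,130:380],None,fx=2.4,fy=2.4,interpolation=cv2.INTER_CUBIC))
"
```

```text
[0.53569146 0.14133917 0.16470366] -9.3753004578417 [-0.30478831  0.13413753 -5.82526281] [-0.0259411  -0.0441259   0.00599927]
w [ 0.001  -0.0013  0.0017] d [-0.0014  0.0267 -0.0002]
```

View pics/side5c.png

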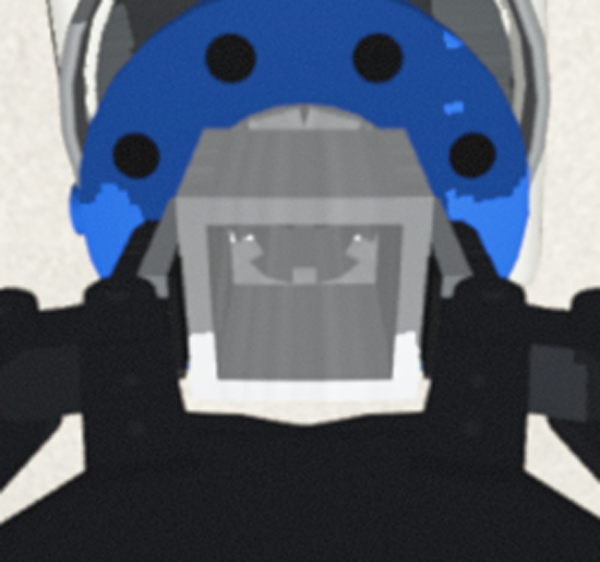

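Call:
jog_arm(
  deltas=[
    [[0.001,-0.001,0.002],[-0.0014,0.01,0],0],
    [[0.001,-0.001,0.002],[-0.0014,0.02,0],0],
    [[0.001,-0.001,0.002],[-0.0014,0.027,0],0],
    [[0.001,-0.001,0.002],[-0.0014,0.027,0],0],
    [[0.001,-0.001,0.002],[-0.0014,0.027,0],0],
  ],
)

```text
time: 5.78
eef_pos: [0.5353, 0.1427, 0.1369]
tcp_rot: [-0.458, 0.54, -0.539, 0.457]
contact_force: [-0.1, 0.8, -3.4]
opening: 0.504
```

```bash
python3 -c "
from h import *
s=ctrl.get_state();print(s['eef_pos'],yawnow()[0],s['contact_force'],s['wrist_torque'])
delta([.5357,.1427,.127],np.radians(-9.3))
c=snap('top','top5')
cv2.imwrite('pics/top5c.png',cv2.resize(c['pixels'][150:310,100:270],None,fx=3.5,fy=3.5,interpolation=cv2.INTER_CUBIC))
"
```

```text
[0.53531956 0.14268917 0.13694496] -9.34361919625962 [-0.13026087  0.76344717 -3.43952741] [0.01405712 0.02527565 0.00425989]
w [ 0.0015 -0.0008 -0.0002] d [-0.0001  0.0099  0.0004]
```

No contact yet. I'll lower toward the tooth tops and just past them.

Call:
jog_arm(
  deltas=[
    [[0.001,-0.001,0],[0,0.004,0.0004],0],
    [[0.001,-0.001,0],[0,0.008,0.0004],0],
    [[0.001,-0.001,0],[0,0.01,0.0004],0],
    [[0.001,-0.001,0],[0,0.012,0.0004],0],
    [[0.001,-0.001,0],[0,0.013,0.0004],0],
    [[0.001,-0.001,0],[0,0.013,0.0004],0],
  ],
)

```text
time: 6.33
eef_pos: [0.5361, 0.1428, 0.1259]
tcp_rot: [-0.458, 0.539, -0.539, 0.458]
contact_force: [-4.5, -0.8, 3.8]
opening: 0.508
```

```bash
python3 -c "
from h import *
s=ctrl.get_state();print(s['eef_pos'],yawnow()[0],s['contact_force'],s['wrist_torque'])
delta([.5357,.1427,.1063],np.radians(-9.3))
"
```

```text
[0.53612776 0.14283016 0.1259175 ] -9.27302038861621 [-4.4975031  -0.79949619  3.79685958] [-0.0588664   0.81975794 -0.0325821 ]
w [ 0.0001  0.0005 -0.0004] d [ 0.0002  0.0196 -0.0004]
```

Call:
jog_arm(
  deltas=[
    [[0,0,0],[0,0.002,-0.0008],0],
    [[0,0,0],[0,0.003,-0.0008],0],
    [[0,0.03,0],[0,0.003,-0.0008],0],
    [[0,0.06,0],[0,0.003,-0.0008],0],
    [[0,0.03,0],[0,0.003,-0.0008],0],
    [[0,0,0],[0,0.003,-0.0008],0],
  ],
)

```text
time: 6.83
eef_pos: [0.5367, 0.1431, 0.1259]
tcp_rot: [0.457, -0.538, 0.539, -0.459]
contact_force: [-5.2, 0.3, 9.4]
opening: 0.507
```

```bash
python3 -c "
from h import *
s=ctrl.get_state();print(s['eef_pos'],yawnow()[0],s['contact_force'],s['wrist_torque'])
"
```

```text
[0.53668645 0.14311721 0.12585889] -9.220494763558804 [-5.24914944  0.25719999  9.35489339] [-0.12580455  0.92292494 -0.17841774]
```

Call:
jog_arm(
  deltas=[
    [[0,0,0],[0,0,-0.001],0],
    [[0,0,0],[0,0,-0.002],0],
    [[0,0,0],[0,0,-0.002],0],
    [[0,0,0],[0,0,-0.002],0],
  ],
)

```text
time: 7.17
eef_pos: [0.5353, 0.1434, 0.126]
tcp_rot: [0.457, -0.538, 0.54, -0.46]
contact_force: [-0.2, -0.8, -0.8]
opening: 0.508
```

```bash
python3 -c "
from h import *
for i in range(4):
  s=ctrl.get_state();print(s['eef_pos'],yawnow()[0],s['contact_force'],s['wrist_torque'])
  c=snap('wrist','wrist6')
"; python3 inhand.py wrist6.pkl
```

```text
[0.53528121 0.14340867 0.12598741] -9.240631628541198 [-0.19619519 -0.83346716 -0.80902341] [-0.1159974  -0.11198069 -0.03052113]
[0.53527962 0.14339049 0.12597998] -9.233743606995722 [ 0.87587646 -0.29466798 -0.80200874] [-0.10481046 -0.13659708  0.009114  ]
[0.53527036 0.14340842 0.12597936] -9.231890639391166 [ 1.25190819 -0.0140691  -2.47752954] [-0.12895592 -0.20860942 -0.00829827]
[0.53525645 0.14340036 0.12596605] -9.231796722451941 [ 0.47447727 -0.87051278 -1.64511399] [-0.15311825 -0.22162103  0.02166761]
disc top plane tool: y=0.0063 tiltx -0.08 tiltz 0.13 deg 10236 res 0.0006926592224538873
disc centre tool x,z [-0.0003  0.0002]
```

View pics/wrist6.png

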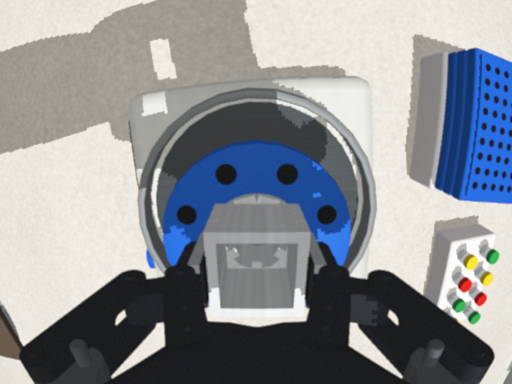

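The rotor stops on the tooth tops at TCP z 0.126. I had lined tooth up with tooth, but they need to interleave, so I'll lift a little, turn 30° to a jaw yaw of +20.7°, and press.

Call:
jog_arm(
  deltas=[
    [[0,0,0],[0,-0.003,0],0],
    [[0,-0.1,0],[0,-0.003,0],0],
    [[0,-0.2,0],[0,-0.003,0],0],
    [[0,-0.3,0],[0,-0.003,0],0],
    [[0,-0.4,0],[0,-0.003,0],0],
    [[0,-0.5,0],[0,-0.003,0],0],
    [[0,-0.523,0],[0,-0.003,0],0],
    [[0,-0.523,0],[0,-0.003,0],0],
    [[0,-0.523,0],[0,-0.003,0],0],
  ],
)

```text
time: 8.12
eef_pos: [0.5348, 0.1431, 0.1283]
tcp_rot: [-0.581, 0.401, -0.403, 0.582]
contact_force: [1.5, -1.8, -5.3]
opening: 0.505
```

```bash
python3 -c "
from h import *
s=ctrl.get_state();print(s['eef_pos'],yawnow()[0],s['contact_force'],s['wrist_torque'])
delta([.5353,.1432,.12],np.radians(20.7))
"
```

```text
[0.53484158 0.14314712 0.12829821] 20.6243018379139 [ 1.50724451 -1.81006728 -5.34931688] [-0.33649886 -0.30415363  0.01055656]
w [-0.0032 -0.0013  0.0011] d [0.0001 0.0083 0.0004]
```

Call:
jog_arm(
  deltas=[
    [[-0.003,-0.001,0.001],[0,0.002,0.0004],0],
    [[-0.003,-0.001,0.001],[0,0.004,0.0004],0],
    [[-0.003,-0.001,0.001],[0,0.006,0.0004],0],
    [[-0.003,-0.001,0.001],[0,0.008,0.0004],0],
    [[-0.003,-0.001,0.001],[0,0.008,0.0004],0],
  ],
)

```text
time: 8.53
eef_pos: [0.5353, 0.1432, 0.1199]
tcp_rot: [-0.582, 0.402, -0.402, 0.582]
contact_force: [2.1, -2.5, -4.6]
opening: 0.505
```

```bash
python3 -c "
from h import *
s=ctrl.get_state();print(s['eef_pos'],yawnow()[0],s['contact_force'],s['wrist_torque'])
delta([.5353,.1432,.106],np.radians(20.7))
"
```

```text
[0.53531619 0.14320634 0.11993313] 20.672348163572305 [ 2.10778637 -2.48910594 -4.56098718] [-0.38288055 -0.36172261  0.02234948]
w [-0.0003 -0.0005  0.0003] d [-0.      0.0139 -0.    ]
```

Meshed: it is 6 mm below the tooth tops with no resistance. I'll continue to the shoulder.

Call:
jog_arm(
  deltas=[
    [[0,0,0],[0.0005,0.004,0],0],
    [[0,0,0],[0.0005,0.008,0],0],
    [[0,0,0],[0.0005,0.011,0],0],
    [[0,0,0],[0.0005,0.0135,0],0],
    [[0,0,0],[0.0005,0.015,0],0],
    [[0,0,0],[0.0005,0.015,0],0],
  ],
)

```text
time: 9.03
eef_pos: [0.5354, 0.1428, 0.106]
tcp_rot: [0.582, -0.402, 0.402, -0.581]
contact_force: [-3.0, -0.6, 3.9]
opening: 0.507
```

```bash
python3 -c "
from h import *
s=ctrl.get_state();print(s['eef_pos'],yawnow()[0],s['contact_force'],s['wrist_torque'])
snap('wrist','wrist7')
"; python3 inhand.py wrist7.pkl
```

```text
[0.53535206 0.14284711 0.10602831] 20.677012152201005 [-3.01363383 -0.63694146  3.91511458] [-0.22367537  0.56571133  0.0755215 ]
disc top plane tool: y=0.0062 tiltx -0.07 tiltz 0.12 deg 10238 res 0.000701741095680126
disc centre tool x,z [-0.0002  0.0001]
```

Contact is at TCP z 0.106, which puts the underside at about 0.070, so the rotor is home. I'll release and back off straight up.

Call:
jog_arm(
  deltas=[
    [[0,0,0],[0,0,0],1],
    [[0,0,0],[0,0,0],1],
    [[0,0,0],[0,0,0],1],
    [[0,0,0],[0,0,0],1],
    [[0,0,0],[0,0,0],1],
    [[0,0,0],[0,0,0],1],
    [[0,0,0],[0,0,0],1],
  ],
)

```text
time: 9.67
eef_pos: [0.5353, 0.1429, 0.1059]
tcp_rot: [0.582, -0.402, 0.402, -0.581]
contact_force: [0.9, 0.1, 0.6]
opening: 0.998
```

Call:
jog_arm(
  deltas=[
    [[0,0,0],[0,-0.01,0],1],
    [[0,0,0],[0,-0.03,0],1],
    [[0,0,0],[0,-0.06,0],1],
    [[0,0,0],[0,-0.1,0],1],
    [[0,0,0],[0.02,-0.12,0],1],
    [[0,0,0],[0.05,-0.12,0],1],
    [[0,0,0],[0.07,-0.12,0],1],
    [[0,0,0],[0.07,-0.12,0],1],
    [[0,0,0],[0.07,-0.12,0],1],
  ],
)

```text
time: 10.42
eef_pos: [0.5604, 0.0768, 0.2266]
tcp_rot: [-0.581, 0.403, -0.403, 0.581]
contact_force: [0.2, -0.1, 1.0]
opening: 0.999
```

```bash
python3 - <<'E'
from h import *
c=snap('wrist','wrist8'); s=c['state'];print(s['eef_pos'],yawnow()[0],s['contact_force'],s['opening'])
P=wcloud(c); px=c['pixels'].astype(int); d=np.hypot(P[...,0]-.5355,P[...,1]-.1429)
m=(px[...,0]>px[...,2]+60)&(d<.053)&(abs(P[...,2]-.1)<.015); Q=P[m]
A=np.c_[Q[:,:2]-[.5355,.1429],np.ones(len(Q))]; co=np.linalg.lstsq(A,Q[:,2],rcond=None)[0]; k=abs(Q[:,2]-A@co)<.002; co=np.linalg.lstsq(A[k],Q[k,2],rcond=None)[0]
print('disc top z (want .100)',co[2],'tilt deg',np.degrees(co[:2]),cv2.minEnclosingCircle((Q[k][:,:2]*1000).astype(np.float32)))
m=(d<.035)&(abs(P[...,2]-.138)<.004); print('grip top z (.138)',P[m][:,2].mean(),cv2.minAreaRect((P[m][:,:2]*1000).astype(np.float32)))
t0=pickle.load(open('top0.pkl','rb')); t=snap('top','top8'); snap('side','side8')
for u,v in [(182,141),(259,149),(350,148)]: print(world(t,u,v),world(t0,u,v))
P=cloud(t); d=np.hypot(P[...,0]-.535,P[...,1]-.142); m=(d<.053)&(abs(P[...,2]-.1)<.008); print('top cam disc z',np.median(P[m][:,2]))
E
```

```text
[0.56037015 0.07678159 0.22660107] 20.62599025797719 [ 0.22984969 -0.13033623  0.97735378] 0.999405002205179
disc top z (want .100) 0.0997847559676796 tilt deg [0.00571048 0.01331989] ((535.491455078125, 142.87893676757812), 52.98361587524414)
grip top z (.138) 0.13772140757634177 ((535.2212524414062, 143.57118225097656), (44.59635543823242, 43.39143753051758), 20.848896026611328)
[0.58413007 0.07100519 0.50183709] [0.73210122 0.17067649 0.08739789]
[0.75239766 0.00198959 0.03269733] [0.75237927 0.00198916 0.03274867]
[ 0.74104886 -0.18428619  0.12938005] [ 0.74122929 -0.18440662  0.12891964]
top cam disc z 0.09994687548878034
```

View pics/wrist8.png

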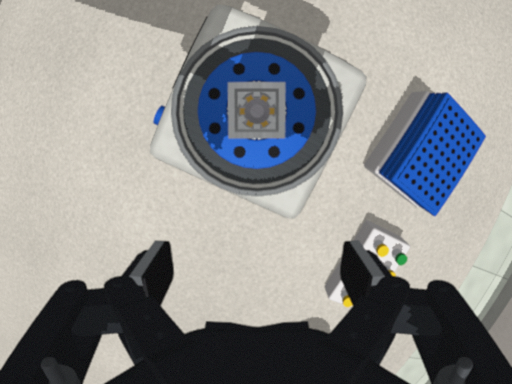

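View pics/side8.png

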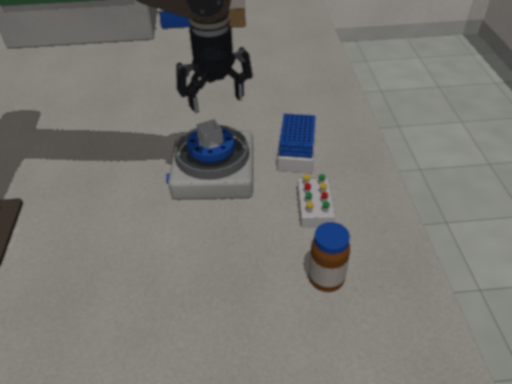

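The wrist view shows the rotor seated at (257,110), with the brass teeth between the bore teeth. The side view shows tips, tubes and jar at the same pixels as at the start, and the gripper is clear. I'm handing the job in.

```bash
python3 -c "
from plant import ctrl
print(ctrl.sign_off())"
```

```text
the job is handed in; nothing more can be done
None
```

The rotor is on the drive shaft with its splines meshed, down on the shoulder, level and released. I handed the job in at about 10.6 s; `sign_off` reports no verdict.

- **Getting it to mesh:** My first press stopped on the tooth tops, 20 mm high, because I had lined the rotor's teeth up with the shaft's instead of with the gaps. I lifted 3 mm, turned 30°, and it slid down with no resistance. The forces I read stayed under 10 N.
- **Seating:** After release the disc top measured 0.0998 m with the wrist camera and 0.0999 m with the top camera (0.100 m wanted). Tilt was about 0.01°, and the grip top was at 0.1377 m (0.138 m wanted).
- **Bystanders:** The tube rack and jar measured unmoved from the top camera, within 0.5 mm. The arm hid the tip rack from that camera, so I checked it only by eye in the side view, where it looked unmoved.
- **A disagreement:** The cameras differed by 1–2 mm on where the shaft is. I used the wrist camera's value and corrected it by feel from the side forces on contact.

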